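# Put the mixed-up ink things back on their own rests

### The job

The ink jar, the ink bottle and the nib tin each stand on the wrong one of the three white tile rests. Move them so that each stands upright and centred on the rest of its own outline (round on round, square on square, oblong on oblong, the tin lying lengthwise along its rest), parking the first one on the bare cork mat on the way. Let go of all of them, tip none of them over, and do not shift or upset the water glass and the brush pot.

Things in the scene. Friction and masses are not known exactly. Their poses are not given: they have to be found in the camera images.
- ink_jar: Round ink jar, amber glass with a black screw cap of the same width: diameter 51 mm, height 50 mm, straight sides, 0.13 kg. Origin: centre of its underside; z up its axis. Starts on the square rest. Belongs on the round rest.
- ink_bottle: Square ink bottle, amber glass: body 44 x 44 mm and 40 mm high, above it a black round cap of 28 mm diameter, top at 56 mm; 0.14 kg. Origin: centre of its underside; x and y square to its side faces, z up. Starts on the oblong rest. Belongs on the square rest.
- nib_tin: Flat closed oblong metal tin for pen nibs, plain brass: 85 mm long (its x), 41 mm wide (its y), 24 mm high (its z), 0.10 kg. Origin: centre of its underside. Starts on the round rest. Belongs on the oblong rest, lengthwise (either way round).
- round_rest: Round white ceramic tile rest: flat disc of diameter 96 mm, 10 mm thick, no rim, fixed to the desk. Origin: centre of its underside on the desk, z up; its top is at 10 mm.
- square_rest: Square white ceramic tile rest: flat slab 86 x 86 mm, 10 mm thick, no rim, fixed. Origin: centre of its underside on the desk, x and y square to its edges, z up; its top is at 10 mm.
- oblong_rest: Oblong white ceramic tile rest: flat slab 112 mm long (its x), 62 mm wide (its y), 10 mm thick, no rim, fixed. Origin: centre of its underside on the desk; its top is at 10 mm.
- cork_mat: Spare parking spot: six-sided flat cork mat, 104 mm across flats, 4 mm thick, fixed, bare at the start. Origin: centre of its underside on the desk; its top is at 4 mm. The four places are never closer than about 110 mm, centre to centre, and change places with one another from start to start.
- water_glass: Bystander: loose clear water glass, diameter 64 mm at the rim, 68 mm high, standing near the far right of the desk. Origin: centre of its underside. Leave it alone. Other small things on the desk (eraser, sharpener, tape roll, marker, small mixing dish) are less than 30 mm high and their middles lie at least 105 mm from the centre of every rest and of the mat.
- brush_pot: Bystander: loose white ceramic pot, diameter 72 mm, 90 mm high, with brushes whose tips reach 180 mm above the desk, within 40 mm of its axis; stands at the far side, left of the middle. Origin: centre of its underside. Leave it alone.
Mind the look-alikes: they are no part of the job. What is shaped like the ink_jar but green or red is not meant.

How it is judged:
By the outcome, as a careful person would: the job done as asked, in the order asked, and still so for the second after the job is handed in, with the robot touching nothing.
It also fails if it takes over 120 s, if anything falls off the work surface, if the arm or the gripper's body presses on something with over 40 N, if the wrist force passes 120 N, or if a joint passes its speed limit or range.

### The arm

A 6-joint arm with a two-finger parallel gripper is mounted at the origin on the work surface. World frame = base frame: x ahead of the robot, y to its left, z up, the work surface at z = 0. Lengths are in m, angles in rad, forces in N, time in s.
With the tool pointing down it reaches from about 0.3 to 0.75 m from the base axis. Payload 8.5 kg.
Tool frame: the origin (TCP) lies at the very end of the fingers, on their centre line; the grasp point (between the pads) lies 19 mm behind it; z points along the fingers, y is the line along which they close (so a half turn about z gives the same grasp; the last joint's range is limited). The gripper opens to 88 mm and grips with 3 to 60 N. Pads are 18 mm wide; open, the fingers measure 123 mm over their backs; the gripper's body (75 mm by 187 mm) begins 45 mm behind the grasp point.
Start: joints at [-1.365, 0.381, 1.297, -0, 1.464, -0.215], TCP at [0.225, -0.502, 0.239] pointing down, gripper open.
Joint ranges: [-3.11, 3.11], [-0.89, 2.33], [0.22, 2.48], [-1.42, 4.56], [0.17, 2.85], [-2.88, 2.88]. Speed limits (rad/s): [2.39, 2.39, 3.14, 3.14, 3.14, 3.14].

### API

Orientations are given as a unit quaternion [x, y, z, w].
In Python, from bench import monitor, eyes, ticket gives the robot as it stands.
- The arm moves only by the tool send_rows, never from a script. Its argument "commands" is a list of rows, each a list of 5 numbers: the shift along the tool's x, y, z in shares of 1 m (1.0 is 1 m), then the turn about the tool's z in parts of the range, where 1.0 means pi rad, then the finger opening in m, from 0 to 0.0881. In form: [[dx, dy, dz, turn, grip], ...]. A call has 1 to 20 rows; each row is the pose to reach, as a shift and turn from the pose commanded when the call began, along the tool's axes at that moment; what a row does not reach only later rows make up. A row lasts 1/8 s, in which the tool goes at most 62.5 mm and 10.7 degrees, less where a joint would pass 70% of its speed; a pose out of reach is approached as far as the arm can. Shift and turn numbers lie between -1 and 1, and a call with a number outside is refused. A call with a gripper value outside its range is refused whole. The fingers move at their own pace and stop on an object; "newtons" is the grip in N (left out, the last holds). Time passes only in rows, so rows that repeat a pose let the fingers close. It gives the time, the measured TCP pose, the force, the opening and the grip force at its end, in the units of the state.
- monitor.observe(): the state, without advancing time (a new reading comes with each control period).
- eyes.get_image(name): name is "scene" or "side" or "wrist"; returns a dict with "img" (384x512x3 uint8, blue, green, red), "mtx" (3x3 intrinsics, pixels), "origin" and "rotation" of the camera in the world; the wrist camera has in their place "tool_from_camera" (4x4, takes a point from camera to tool coordinates, whose origin is the TCP and whose axes are the flange's). Camera axes: x right, y down, z forward; pixel columns grow to the right and rows downward; lengths in m; the calibration is good to about 2 mm. A picture is of the moment at which its call begins: read the wrist's pose just before it. There is no depth.
- ticket.sign_off(): hands the job in; it is judged then, once.
The state is a dict: "time": time; "q": joint angles; "dq": joint speeds; "effort": joint torques, N m; "tcp_pos": TCP position; "eef_rot": TCP orientation; "ft_force": force on the tool from outside, world axes, zero at the start; "torque": the same for the moment, N m; "grip_width": finger opening in m; "grasp_force": force on a finger pad.
Only numpy, scipy, OpenCV 4.12 (cv2) and the standard library are available. Lean on these libraries where they do the work, as an engineer would, in place of code of your own. Each camera call takes 0.05 s, during which the arm holds its last target. There are 200 camera calls.

## Working session

There is one attempt and no reset: what is moved stays moved. The work goes in short steps, Python scripts to look and compute and a tool call to move; the robot and the scene stay as the last step left them, time stands still between calls to the robot, and variables do not carry over. Pictures are saved under pics/ and viewed, at most 14 in all, crops included, and the job is handed in when it is done.

Besides the shell and the picture viewer there is one more tool, called after "Emit:" by a JSON object that holds its "name" and its "arguments". send_rows: Moves the arm, as the interface text tells. Its arguments: {"type":"object","properties":{"commands":{"type":"array"},"newtons":{"type":"number"}},"required":["commands"]}

```bash
mkdir -p pics
cat > h.py <<'E'
import numpy as np, cv2
from bench import monitor, eyes, ticket
from scipy.spatial.transform import Rotation as R
def snap(name,fn):
    s=monitor.observe(); d=eyes.get_image(name)
    if name=="wrist":
        T=np.eye(4);T[:3,:3]=R.from_quat(s["eef_rot"]).as_matrix();T[:3,3]=s["tcp_pos"]
        C=T@np.array(d["tool_from_camera"]);d["origin"]=C[:3,3];d["rotation"]=C[:3,:3]
    cv2.imwrite("pics/%s.png"%fn,d["img"])
    np.savez("pics/%s.npz"%fn,mtx=d["mtx"],o=d["origin"],r=d["rotation"],img=d["img"])
    return d
def px(fn,u,v,z):
    d=np.load("pics/%s.npz"%fn)
    r=np.array(d["r"])
    if r.shape!=(3,3): r=R.from_quat(r).as_matrix()
    ray=r@np.linalg.inv(d["mtx"])@[u,v,1]; o=d["o"]
    return (o+ray*(z-o[2])/ray[2])[:2]
def proj(fn,p):
    d=np.load("pics/%s.npz"%fn); c=d["r"].T@(np.array(p)-d["o"]); c=d["mtx"]@c
    return c[:2]/c[2]
E
python3 - <<'E'
from h import *
for n in ("scene","side","wrist"):
    d=snap(n,n+"0"); print(n,np.round(d["origin"],3),np.round(d["rotation"],2).tolist())
s=monitor.observe();print(s["tcp_pos"],s["eef_rot"],s["time"])
print(R.from_quat(s["eef_rot"]).as_matrix().round(3))
a=cv2.imread("pics/scene0.png");cv2.imwrite("pics/scene0b.png",cv2.resize(a,(800,600),interpolation=cv2.INTER_CUBIC))
E
```

```text
scene [1.195 0.21  0.562] [0.53, 0.72, -0.37, -0.26]
side [ 0.461 -0.624  0.531] [0.89, -0.05, 0.01, -0.45]
wrist [ 0.292 -0.47   0.383] [[0.41, -0.87, -0.26], [-0.91, -0.39, -0.12], [-0.0, 0.29, -0.96]]
[ 0.22462533 -0.50181091  0.2382856 ] [ 9.77947320e-01  2.08851008e-01  2.67469378e-06 -5.44100741e-04] 0.15
[[ 0.913  0.408 -0.   ]
 [ 0.408 -0.913  0.001]
 [ 0.    -0.001 -1.   ]]
```

View pics/scene0b.png

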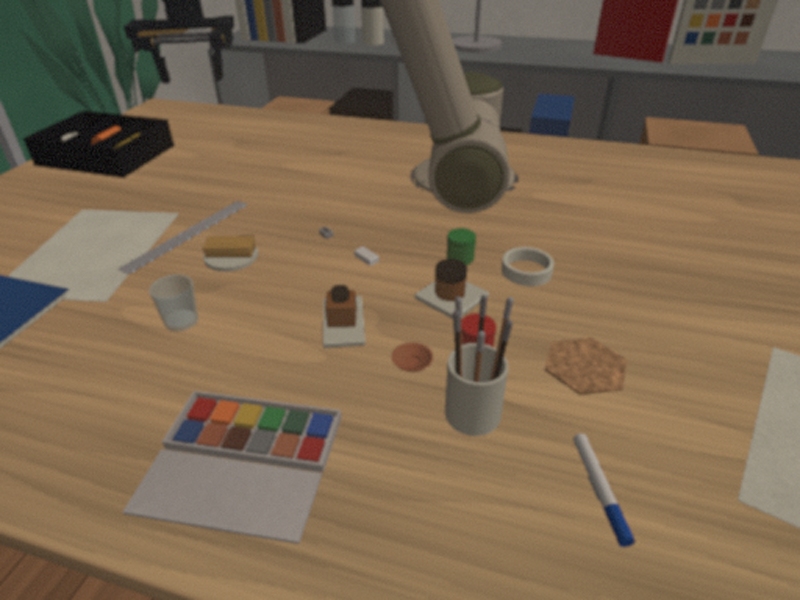

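View pics/side0.png

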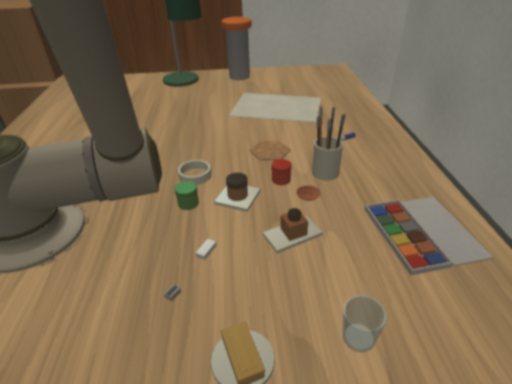

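The scene shows three jar-shaped things: green at scene (461,246), red at (478,332), and an amber one with a black cap on the square rest at (451,280), which is side (237,187). The amber one fits, because the other two are the wrong colours. The bottle is at side (293,224) on the oblong rest, the tin at (242,352) on the round rest, and the bare cork at (270,150).

Run:
```python
from h import *
for n,u,v,z in [("square",238,196,.01),("jar top",237,180,.06),("oblong",293,233,.01),("bot top",294,215,.066),("round",243,358,.01),("tin",242,350,.034),("cork",270,150,.004),("green",186,188,.05),("red",281,166,.05),("glass",362,340,0),("pot",327,172,0)]:
    print(n,px("side0",u,v,z).round(3))
for n,u,v,z in [("square",453,294,.01),("jar top",451,267,.06),("oblong",344,321,.01),("round",231,257,.01),("cork",588,364,.004),("green",461,236,.05),("red",478,323,.05),("glass",180,322,0),("pot",474,420,0)]:
    print(n,px("scene0",u*.64,v*.64,z).round(3))
d=np.load("pics/wrist0.npz");print(d["mtx"])
a=np.hstack([cv2.resize(d["img"],(400,300)),cv2.resize(np.load("pics/side0.npz")["img"][130:250,160:320],(400,300),interpolation=cv2.INTER_CUBIC)])
cv2.imwrite("pics/w0.png",a)
```

```text
square [0.458 0.065]
jar top [0.459 0.06 ]
oblong [ 0.568 -0.077]
bot top [ 0.567 -0.085]
round [ 0.449 -0.338]
tin [ 0.449 -0.339]
cork [0.56  0.283]
green [0.342 0.057]
red [0.57  0.122]
glass [ 0.638 -0.323]
pot [0.698 0.155]
square [0.462 0.076]
jar top [0.46 0.07]
oblong [ 0.575 -0.068]
round [ 0.463 -0.328]
cork [0.562 0.29 ]
green [0.346 0.063]
red [0.572 0.134]
glass [ 0.638 -0.319]
pot [0.703 0.157]
[[270.0148134    0.         257.16360694]
 [  0.         270.0148134  194.09144761]
 [  0.           0.           1.        ]]
```

View pics/w0.png

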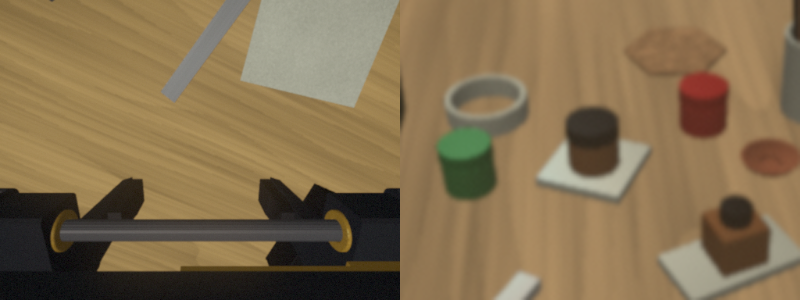

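The crop confirms it: amber jar with a black cap on the square rest, with the green jar at left and the red at right as decoys. I'm moving over the middle.

Units first: turns go in shares of pi rad. So 24.1 degrees / 180 = 0.1339.

Emit:
{"name": "send_rows", "arguments": {"commands": [[0.401,-0.371,-0.09,0.1339,0.0881],[0.401,-0.371,-0.09,0.1339,0.0881],[0.401,-0.371,-0.09,0.1339,0.0881],[0.401,-0.371,-0.09,0.1339,0.0881],[0.401,-0.371,-0.09,0.1339,0.0881],[0.401,-0.371,-0.09,0.1339,0.0881],[0.401,-0.371,-0.09,0.1339,0.0881],[0.401,-0.371,-0.09,0.1339,0.0881],[0.401,-0.371,-0.09,0.1339,0.0881],[0.401,-0.371,-0.09,0.1339,0.0881],[0.401,-0.371,-0.09,0.1339,0.0881],[0.401,-0.371,-0.09,0.1339,0.0881],[0.401,-0.371,-0.09,0.1339,0.0881],[0.401,-0.371,-0.09,0.1339,0.0881]]}}

```text
time: 1.9
tcp_pos: [0.439, -0.0001, 0.3287]
eef_rot: [1.0, -0.0, -0.0, -0.0]
ft_force: [1.1, -0.9, -0.3]
grip_width: 0.088
grasp_force: 0.0
```

Run:
```python
from h import *
d=snap("wrist","w1");s=monitor.observe();print(s["time"],s["tcp_pos"],R.from_quat(s["eef_rot"]).as_matrix().round(3),s["q"])
cv2.imwrite("pics/w1b.png",cv2.resize(d["img"],(800,600),interpolation=cv2.INTER_CUBIC))
```

```text
1.95 [4.39053425e-01 1.31378360e-07 3.28749122e-01] [[ 1.    -0.001  0.   ]
 [-0.001 -1.     0.   ]
 [ 0.    -0.    -1.   ]] [-2.70942768e-01  1.25521746e-01  1.39193606e+00  3.34567015e-05
  1.62412253e+00  1.30064370e+00]
```

View pics/w1b.png

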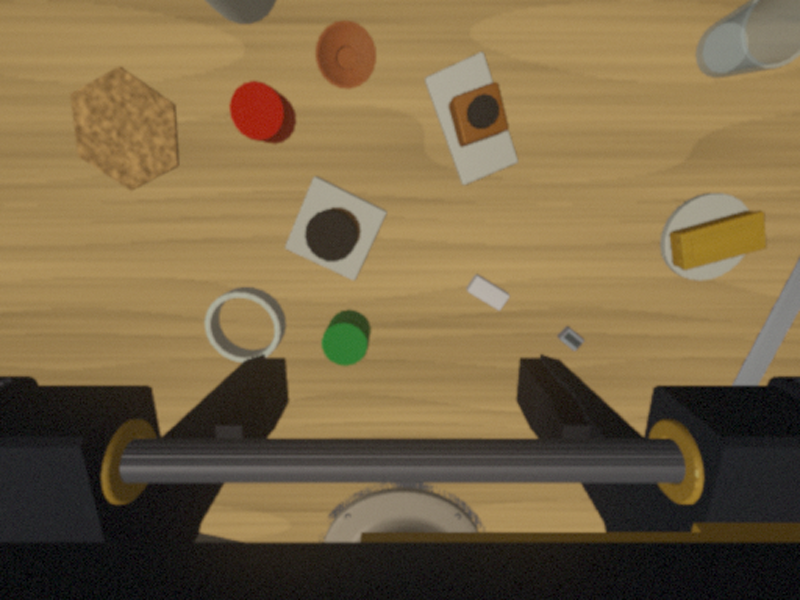

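The wrist view shows every item: jar (332,234), bottle (480,112), tin (718,240), and cork (127,128). I'll refine with rectified, enlarged crops.

```bash
cat >> h.py <<'E'
def rect(fn,cx,cy,z,half=.075,n=300):
    # top-down crop at height z: column right = -y, row down = -x
    w=np.array([[cx+half,cy+half],[cx+half,cy-half],[cx-half,cy-half],[cx-half,cy+half]])
    src=np.float32([proj(fn,[*p,z]) for p in w]); dst=np.float32([[0,0],[n,0],[n,n],[0,n]])
    return cv2.warpPerspective(np.load("pics/%s.npz"%fn)["img"],cv2.getPerspectiveTransform(src,dst),(n,n),flags=cv2.INTER_CUBIC)
E
python3 - <<'E'
from h import *
P=[("sq",.46,.07,.01),("ob",.57,-.073,.01),("ro",.456,-.333,.01),("co",.56,.287,.004),("jar",.46,.067,.06),("cap",.57,-.08,.066),("bot",.57,-.08,.05),("tin",.456,-.335,.034)]
t=[]
for n,x,y,z in P:
    im=rect("w1",x,y,z,half=.08,n=200)
    cv2.putText(im,n,(3,12),0,.4,(0,0,255),1);t.append(im)
    cv2.line(im,(100,0),(100,6),(0,0,255));cv2.line(im,(0,100),(6,100),(0,0,255))
cv2.imwrite("pics/r1.png",np.vstack([np.hstack(t[:4]),np.hstack(t[4:])]))
E
```

```text
(no output)
```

View pics/r1.png

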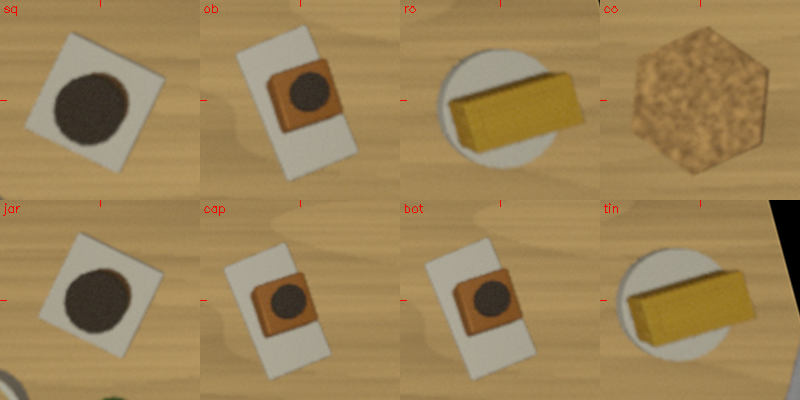

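Emit:
{"name": "send_rows", "arguments": {"commands": [[0.02,-0.069,0.2,0,0.0881],[0.02,-0.069,0.2,0,0.0881],[0.02,-0.069,0.2,0,0.0881],[0.02,-0.069,0.2,0,0.0881],[0.02,-0.069,0.24,0,0.0881],[0.02,-0.069,0.28,0,0.0881],[0.02,-0.069,0.309,0,0.0881],[0.02,-0.069,0.309,0,0.0881],[0.02,-0.069,0.309,0,0.0881],[0.02,-0.069,0.309,0,0.04],[0.02,-0.069,0.309,0,0.04],[0.02,-0.069,0.309,0,0.04],[0.02,-0.069,0.309,0,0.04],[0.02,-0.069,0.309,0,0.04],[0.02,-0.069,0.309,0,0.04],[0.02,-0.069,0.309,0,0.04]], "newtons": 15}}

```text
time: 3.95
tcp_pos: [0.4592, 0.0695, 0.0199]
eef_rot: [1.0, 0.0, 0.0, -0.0]
ft_force: [-1.3, 1.0, 3.6]
grip_width: 0.0496
grasp_force: 15.0
```

Emit:
{"name": "send_rows", "arguments": {"commands": [[0,0,-0.02,0,0.04],[0,0,-0.06,0,0.04],[0,0,-0.11,0,0.04],[0.02,-0.045,-0.11,0,0.04],[0.04,-0.09,-0.11,0,0.04],[0.06,-0.135,-0.11,0,0.04],[0.08,-0.18,-0.11,0,0.04],[0.101,-0.217,-0.11,0,0.04],[0.101,-0.217,-0.11,0,0.04],[0.101,-0.217,-0.06,0,0.04],[0.101,-0.217,-0.02,0,0.04],[0.101,-0.217,-0.003,0,0.04],[0.101,-0.217,0.005,0,0.04],[0.101,-0.217,0.005,0,0.04],[0.101,-0.217,0.005,0,0.04]]}}

```text
time: 5.82
tcp_pos: [0.5607, 0.2866, 0.0161]
eef_rot: [1.0, 0.0, 0.001, -0.0]
ft_force: [-0.5, 0.3, -1.9]
grip_width: 0.0499
grasp_force: 14.9
```

Converted, -20 degrees / 180 = -0.1111.

Emit:
{"name": "send_rows", "arguments": {"commands": [[0,0,0,0,0.0881],[0,0,0,0,0.0881],[0,0,0,0,0.0881],[0,0,0,0,0.0881],[0,0,0,0,0.0881],[0,0,-0.04,0,0.0881],[0,0,-0.09,0,0.0881],[0,0,-0.15,0,0.0881],[-0.03,0.05,-0.18,0,0.0881],[-0.03,0.356,-0.234,-0.1111,0.0881],[-0.03,0.356,-0.234,-0.1111,0.0881],[-0.03,0.356,-0.234,-0.1111,0.0881],[-0.03,0.356,-0.234,-0.1111,0.0881],[-0.03,0.356,-0.234,-0.1111,0.0881],[-0.03,0.356,-0.234,-0.1111,0.0881],[-0.03,0.356,-0.234,-0.1111,0.0881],[-0.03,0.356,-0.234,-0.1111,0.0881]]}}

```text
time: 7.95
tcp_pos: [0.53, -0.0681, 0.2485]
eef_rot: [0.985, 0.175, -0.0, -0.0]
ft_force: [-0.1, 0.9, -0.2]
grip_width: 0.0881
grasp_force: 0.0
```

Run:
```python
from h import *
d=snap("wrist","w2");snap("side","side2");s=monitor.observe();print(s["time"],s["tcp_pos"],R.from_quat(s["eef_rot"]).as_matrix().round(3),s["q"])
L=[("w2 sq .01",rect("w2",.46,.07,.01,.075)),("bot .05",rect("w2",.57,-.075,.05,.04)),("cap .066",rect("w2",.57,-.075,.066,.04)),("ob .01",rect("w2",.57,-.073,.01,.075))]
L=[cv2.resize(i,(400,300)) if 0 else i for n,i in L]
b=np.hstack([L[0],L[3]]);a=np.hstack([L[1],L[2]])
cv2.imwrite("pics/r2.png",np.vstack([b,a]))
cv2.imwrite("pics/side2c.png",cv2.resize(np.load("pics/side2.npz")["img"][100:260,150:370],None,fx=3,fy=3,interpolation=cv2.INTER_CUBIC))
```

```text
8.05 [ 0.53011582 -0.06811219  0.24856809] [[ 0.939  0.344 -0.   ]
 [ 0.344 -0.939  0.   ]
 [-0.    -0.    -1.   ]] [-3.49498196e-01  3.46494633e-01  1.32173641e+00  1.25341349e-04
  1.47386564e+00  8.69955630e-01]
```

View pics/r2.png

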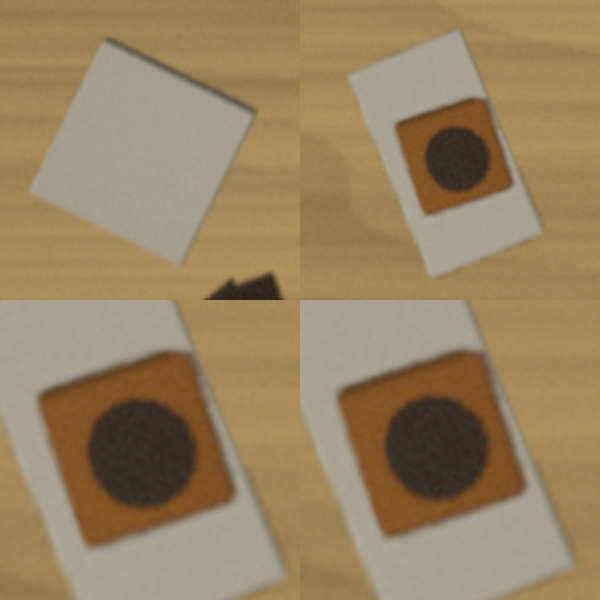

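View pics/side2c.png

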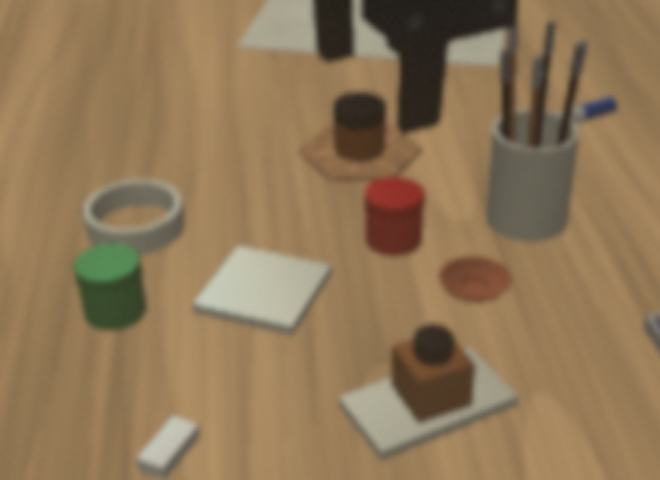

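The jar stands upright on the cork. From the rectified crop (r2, top-right panel) the bottle is at about (458,158) with its axis near 19°. Next I grasp the bottle.

Emit:
{"name": "send_rows", "arguments": {"commands": [[0.037,0.0175,0.06,0,0.0881],[0.037,0.0175,0.12,0,0.0881],[0.037,0.0175,0.15,0,0.0881],[0.037,0.0175,0.18,0,0.0881],[0.037,0.0175,0.21,0,0.0881],[0.037,0.0175,0.2325,0,0.0881],[0.037,0.0175,0.2325,0,0.0881],[0.037,0.0175,0.2325,0,0.0881],[0.037,0.0175,0.2325,0,0.035],[0.037,0.0175,0.2325,0,0.035],[0.037,0.0175,0.2325,0,0.035],[0.037,0.0175,0.2325,0,0.035],[0.037,0.0175,0.2325,0,0.035],[0.037,0.0175,0.2325,0,0.035],[0.037,0.0175,0.2325,0,0.035]], "newtons": 15}}

```text
time: 9.93
tcp_pos: [0.5709, -0.0733, 0.0163]
eef_rot: [0.985, 0.174, -0.0, -0.0]
ft_force: [-0.7, -0.0, 1.8]
grip_width: 0.044
grasp_force: 14.9
```

Converted, 45.7 degrees / 180 = 0.2539.

Emit:
{"name": "send_rows", "arguments": {"commands": [[0,0,-0.02,0,0.035],[0,0,-0.06,0,0.035],[0,0,-0.1,0,0.035],[-0.015,-0.044,-0.1,0.0556,0.035],[-0.03,-0.088,-0.1,0.1111,0.035],[-0.043,-0.132,-0.1,0.1667,0.035],[-0.055,-0.177,-0.1,0.2222,0.035],[-0.055,-0.177,-0.1,0.2539,0.035],[-0.055,-0.177,-0.1,0.2539,0.035],[-0.055,-0.177,-0.06,0.2539,0.035],[-0.055,-0.177,-0.02,0.2539,0.035],[-0.055,-0.177,-0.006,0.2539,0.035],[-0.055,-0.177,-0.001,0.2539,0.035],[-0.055,-0.177,-0.001,0.2539,0.035],[-0.055,-0.177,-0.001,0.2539,0.035]]}}

```text
time: 11.8
tcp_pos: [0.4591, 0.0741, 0.0179]
eef_rot: [0.975, -0.222, 0.001, -0.0]
ft_force: [0.1, 0.6, -2.2]
grip_width: 0.0442
grasp_force: 14.9
```

Converted, 47.8 degrees / 180 = 0.2656.

Emit:
{"name": "send_rows", "arguments": {"commands": [[0,0,0.0015,0,0.035],[0,0,0.0015,0,0.035],[0,0,0.0015,0,0.0881],[0,0,0.0015,0,0.0881],[0,0,0.0015,0,0.0881],[0,0,0.0015,0,0.0881],[0,0,0.0015,0,0.0881],[0,0,-0.03,0,0.0881],[0,0,-0.08,0,0.0881],[0,0,-0.14,0,0.0881],[0.158,0.35,-0.23,0.2656,0.0881],[0.158,0.35,-0.23,0.2656,0.0881],[0.158,0.35,-0.23,0.2656,0.0881],[0.158,0.35,-0.23,0.2656,0.0881],[0.158,0.35,-0.23,0.2656,0.0881],[0.158,0.35,-0.23,0.2656,0.0881],[0.158,0.35,-0.23,0.2656,0.0881],[0.158,0.35,-0.23,0.2656,0.0881],[0.158,0.35,-0.23,0.2656,0.0881]]}}

```text
time: 14.18
tcp_pos: [0.4494, -0.308, 0.2469]
eef_rot: [0.802, -0.598, -0.001, -0.0]
ft_force: [-0.4, 0.6, 0.7]
grip_width: 0.0879
grasp_force: 0.0
```

Run:
```python
from h import *
d=snap("wrist","w3");snap("side","side3");s=monitor.observe();print(s["time"],s["tcp_pos"],R.from_quat(s["eef_rot"]).as_matrix().round(3),s["q"])
a=np.hstack([rect("w3",.456,-.335,.01,.075),rect("w3",.456,-.335,.034,.06)])
b=cv2.resize(np.load("pics/side3.npz")["img"][130:250,200:360],(400,300),interpolation=cv2.INTER_CUBIC)
b=np.hstack([b,np.zeros((300,200,3),np.uint8)])
cv2.imwrite("pics/r3.png",np.vstack([a,b]))
```

```text
14.275 [ 0.44952117 -0.30805305  0.24713783] [[ 0.286 -0.958 -0.   ]
 [-0.958 -0.286  0.001]
 [-0.001  0.    -1.   ]] [-8.18200651e-01  3.66128055e-01  1.29548280e+00  1.92453842e-04
  1.48070051e+00  2.03334070e+00]
```

View pics/r3.png

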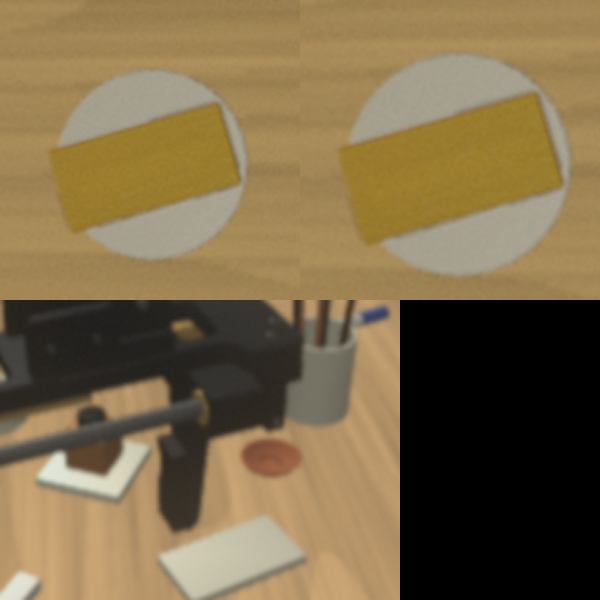

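The tin's corners in the right panel are (339,147), (538,92), (563,187) and (367,244), so its axis is at −74.2°. The round rest's centre is about (150,164) in the left panel. The side view shows the bottle upright on the square rest.

Converted, 0.9 degrees / 180 = 0.005.

Emit:
{"name": "send_rows", "arguments": {"commands": [[0.0264,0.0085,0.06,0.005,0.0881],[0.0264,0.0085,0.12,0.005,0.0881],[0.0264,0.0085,0.17,0.005,0.0881],[0.0264,0.0085,0.2,0.005,0.0881],[0.0264,0.0085,0.22,0.005,0.0881],[0.0264,0.0085,0.2345,0.005,0.0881],[0.0264,0.0085,0.2345,0.005,0.0881],[0.0264,0.0085,0.2345,0.005,0.0881],[0.0264,0.0085,0.2345,0.005,0.03],[0.0264,0.0085,0.2345,0.005,0.03],[0.0264,0.0085,0.2345,0.005,0.03],[0.0264,0.0085,0.2345,0.005,0.03],[0.0264,0.0085,0.2345,0.005,0.03],[0.0264,0.0085,0.2345,0.005,0.03],[0.0264,0.0085,0.2345,0.005,0.03]], "newtons": 20}}

```text
time: 16.15
tcp_pos: [0.4487, -0.3375, 0.0128]
eef_rot: [0.797, -0.605, 0.0, -0.0]
ft_force: [0.1, 0.0, 0.0]
grip_width: 0.0407
grasp_force: 20.0
```

Run:
```python
from h import *
s=monitor.observe();M=R.from_quat(s["eef_rot"]).as_matrix();p=np.array(s["tcp_pos"])
print(np.degrees(np.arctan2(M[1,0],M[0,0])),p,s["q"])
off=M.T@(np.r_[.449,-.3357,p[2]]-p);print("tin in tool",off.round(4))
a=np.radians(22.5); c=np.array([.5683,-.0708]); t=c-off[0]*np.array([np.cos(a),np.sin(a)])
print(M.T@np.r_[t-p[:2],0])
```

```text
-74.39339437028973 [ 0.44865836 -0.3374673   0.01275773] [-8.55744665e-01  6.58942328e-01  1.55098640e+00  5.44398904e-06
  9.31663678e-01  2.01345809e+00]
tin in tool [-0.0016 -0.0008  0.    ]
[-2.24841659e-01 -1.88570965e-01  1.13479605e-06]
```

Converted, -96.9 degrees / 180 = -0.5383.

Emit:
{"name": "send_rows", "arguments": {"commands": [[0,0,-0.02,0,0.03],[0,0,-0.06,0,0.03],[0,0,-0.1,0,0.03],[-0.025,-0.021,-0.1,-0.0556,0.03],[-0.05,-0.042,-0.1,-0.1111,0.03],[-0.075,-0.063,-0.1,-0.1667,0.03],[-0.1,-0.084,-0.1,-0.2222,0.03],[-0.125,-0.105,-0.1,-0.2778,0.03],[-0.15,-0.126,-0.1,-0.3333,0.03],[-0.175,-0.147,-0.1,-0.3889,0.03],[-0.2,-0.168,-0.1,-0.4444,0.03],[-0.225,-0.1885,-0.1,-0.5,0.03],[-0.225,-0.1885,-0.1,-0.5383,0.03],[-0.225,-0.1885,-0.1,-0.5383,0.03],[-0.225,-0.1885,-0.06,-0.5383,0.03],[-0.225,-0.1885,-0.02,-0.5383,0.03],[-0.225,-0.1885,-0.005,-0.5383,0.03],[-0.225,-0.1885,0,-0.5383,0.03],[-0.225,-0.1885,0,-0.5383,0.03],[-0.225,-0.1885,0,-0.5383,0.03]]}}

```text
time: 18.65
tcp_pos: [0.5703, -0.0703, 0.0138]
eef_rot: [0.981, 0.195, 0.001, 0.001]
ft_force: [-0.7, -0.5, -1.1]
grip_width: 0.0402
grasp_force: 20.0
```

Run:
```python
from h import *
s=monitor.observe();M=R.from_quat(s["eef_rot"]).as_matrix();p=np.array(s["tcp_pos"])
print(np.degrees(np.arctan2(M[1,0],M[0,0])),p,s["q"],s["ft_force"])
```

```text
22.485668164513523 [ 0.57026699 -0.07027197  0.01383831] [-3.28571385e-01  6.72483918e-01  1.51253962e+00  3.62619900e-05
  9.54404540e-01  8.49756225e-01] [-0.67121175 -0.53409393 -1.0999014 ]
```

Emit:
{"name": "send_rows", "arguments": {"commands": [[0,0,0.001,0,0.03],[0,0,0.001,0,0.03],[0,0,0.001,0,0.0881],[0,0,0.001,0,0.0881],[0,0,0.001,0,0.0881],[0,0,0.001,0,0.0881],[0,0,0.001,0,0.0881],[0,0,0.001,0,0.0881],[0,0,-0.03,0,0.0881],[0,0,-0.08,0,0.0881],[-0.04,0,-0.14,0,0.0881],[-0.08,-0.03,-0.2,0,0.0881],[-0.08,-0.06,-0.25,0,0.0881],[-0.08,-0.06,-0.25,0,0.0881],[-0.08,-0.06,-0.25,0,0.0881]]}}

```text
time: 20.52
tcp_pos: [0.4729, -0.0451, 0.2631]
eef_rot: [0.981, 0.195, 0.001, 0.0]
ft_force: [-0.4, 0.5, -0.8]
grip_width: 0.0883
grasp_force: 0.0
```

Run:
```python
from h import *
d=snap("wrist","w4");s=monitor.observe();M=R.from_quat(s["eef_rot"]).as_matrix();print(s["time"],s["tcp_pos"],np.degrees(np.arctan2(M[1,0],M[0,0])))
a=np.hstack([rect("w4",.568,-.071,.01,.075),rect("w4",.568,-.071,.034,.06)])
b=np.hstack([rect("w4",.4585,.0737,.01,.075),rect("w4",.56,.286,.054,.06)])
cv2.imwrite("pics/r4.png",np.vstack([a,b]))
```

```text
20.575 [ 0.4728297  -0.04530334  0.26183494] 22.52291250947852
```

View pics/r4.png

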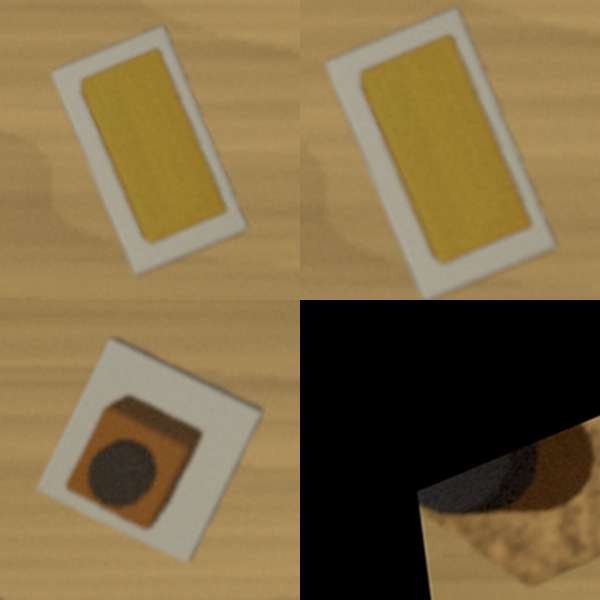

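Panels 1 and 2 show the tin lengthwise and centred on the oblong rest, within about 1.5 mm. I'm checking the bottle's centring at its own top heights.

Run:
```python
from h import *
a=np.hstack([rect("w4",.4585,.0737,.05,.05),rect("w4",.4585,.0737,.066,.05)])
b=np.hstack([rect("w4",.4585,.0737,.01,.05),rect("w4",.568,-.071,.034,.05)])
cv2.imwrite("pics/r5.png",np.vstack([a,b]))
```

```text
(no output)
```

View pics/r5.png

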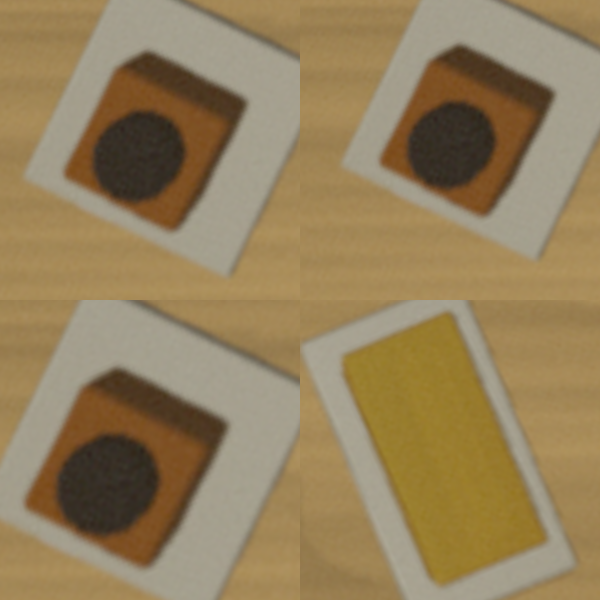

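Estimates put the bottle within about 1–2 mm of the square rest's centre, and upright. Next, the jar.

Converted, 22.5 degrees / 180 = 0.125.

Emit:
{"name": "send_rows", "arguments": {"commands": [[0.208,-0.273,0,0.125,0.0881],[0.208,-0.273,0,0.125,0.0881],[0.208,-0.273,0,0.125,0.0881],[0.208,-0.273,0,0.125,0.0881],[0.208,-0.273,0,0.125,0.0881],[0.208,-0.273,0,0.125,0.0881],[0.208,-0.273,0,0.125,0.0881],[0.208,-0.273,0,0.125,0.0881],[0.208,-0.273,0.06,0.125,0.0881],[0.208,-0.273,0.12,0.125,0.0881],[0.208,-0.273,0.15,0.125,0.0881],[0.208,-0.273,0.15,0.125,0.0881]]}}

```text
time: 22.08
tcp_pos: [0.5597, 0.2849, 0.1106]
eef_rot: [1.0, -0.001, -0.003, 0.001]
ft_force: [-0.6, 0.3, 0.2]
grip_width: 0.0882
grasp_force: 0.0
```

Run:
```python
from h import *
d=snap("wrist","w6");snap("side","side6");s=monitor.observe();M=R.from_quat(s["eef_rot"]).as_matrix();print(s["time"],s["tcp_pos"],np.degrees(np.arctan2(M[1,0],M[0,0])))
a=np.hstack([cv2.resize(d["img"],(400,300)),cv2.resize(np.load("pics/side6.npz")["img"],(400,300))])
cv2.imwrite("pics/r6.png",a)
```

```text
22.175 [0.56118518 0.28587281 0.11399886] -0.05903825082176366
```

View pics/r6.png

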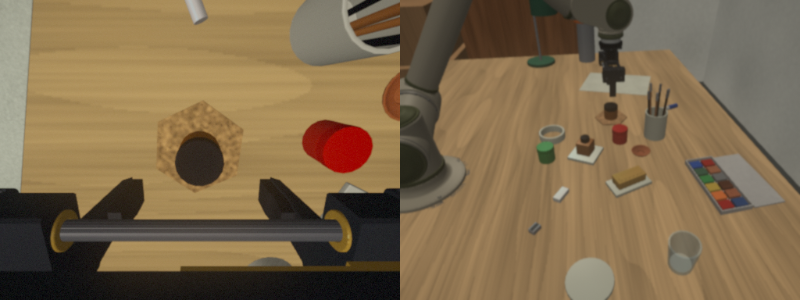

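Jar at left-panel (200,160), centred between the fingers. Bottle and tin stand on their rests in the side view, and the round rest is empty.

Emit:
{"name": "send_rows", "arguments": {"commands": [[0,0,0.03,0,0.0881],[0,0,0.06,0,0.0881],[0,0,0.085,0,0.0881],[0,0,0.097,0,0.0881],[0,0,0.097,0,0.0881],[0,0,0.097,0,0.0881],[0,0,0.097,0,0.04],[0,0,0.097,0,0.04],[0,0,0.097,0,0.04],[0,0,0.097,0,0.04],[0,0,0.097,0,0.04],[0,0,0.097,0,0.04],[0,0,0.097,0,0.04]], "newtons": 15}}

```text
time: 23.8
tcp_pos: [0.5604, 0.2866, 0.0158]
eef_rot: [1.0, 0.0, -0.0, 0.0]
ft_force: [-0.1, -0.3, 1.3]
grip_width: 0.0496
grasp_force: 15.0
```

Emit:
{"name": "send_rows", "arguments": {"commands": [[0,0,-0.02,0,0.04],[0,0,-0.06,0,0.04],[0,0,-0.12,0,0.04],[-0.01,0.05,-0.13,0,0.04],[-0.02,0.1,-0.13,0,0.04],[-0.03,0.15,-0.13,0,0.04],[-0.04,0.2,-0.13,0,0.04],[-0.05,0.25,-0.13,0,0.04],[-0.055,0.3,-0.13,0,0.04],[-0.065,0.35,-0.13,0,0.04],[-0.075,0.4,-0.13,0,0.04],[-0.085,0.45,-0.13,0,0.04],[-0.095,0.5,-0.13,0,0.04],[-0.105,0.55,-0.13,0,0.04],[-0.1115,0.59,-0.13,0,0.04],[-0.1115,0.6215,-0.13,0,0.04],[-0.1115,0.6215,-0.13,0,0.04],[-0.1115,0.6215,-0.1,0,0.04],[-0.1115,0.6215,-0.06,0,0.04],[-0.1115,0.6215,-0.06,0,0.04]]}}

```text
time: 26.3
tcp_pos: [0.4481, -0.3328, 0.0737]
eef_rot: [1.0, 0.0, -0.002, -0.002]
ft_force: [-0.4, -0.7, -0.6]
grip_width: 0.0495
grasp_force: 15.0
```

Run:
```python
from h import *
d=eyes.get_image("side")
s=monitor.observe();print(s["time"],s["tcp_pos"],s["grip_width"],s["eef_rot"])
```

```text
26.35 [ 0.44898242 -0.33389925  0.0756546 ] 0.04971315705117128 [ 9.99999310e-01  4.54529153e-04 -6.68758051e-04 -8.51795425e-04]
```

Emit:
{"name": "send_rows", "arguments": {"commands": [[0,0.0005,0.025,0,0.04],[0,0.0005,0.04,0,0.04],[0,0.0005,0.05,0,0.04],[0,0.0005,0.053,0,0.04],[0,0.0005,0.054,0,0.04],[0,0.0005,0.054,0,0.04],[0,0.0005,0.054,0,0.04]]}}

```text
time: 27.22
tcp_pos: [0.4491, -0.3356, 0.0221]
eef_rot: [1.0, 0.0, 0.0, 0.0]
ft_force: [-0.5, 0.6, -1.4]
grip_width: 0.0493
grasp_force: 15.0
```

Emit:
{"name": "send_rows", "arguments": {"commands": [[0,0,0.0005,0,0.0881],[0,0,0.0005,0,0.0881],[0,0,0.0005,0,0.0881],[0,0,0.0005,0,0.0881],[0,0,0.0005,0,0.0881],[0,0,0.0005,0,0.0881],[0,0,-0.03,0,0.0881],[0,0,-0.08,0,0.0881],[0,0,-0.14,0,0.0881],[-0.02,0,-0.2,0,0.0881],[-0.02,0,-0.23,0,0.0881],[-0.02,0,-0.23,0,0.0881],[-0.02,0,-0.23,0,0.0881]]}}

```text
time: 28.85
tcp_pos: [0.4288, -0.335, 0.2504]
eef_rot: [1.0, 0.0, -0.001, -0.001]
ft_force: [0.0, -0.8, 0.0]
grip_width: 0.0882
grasp_force: 0.0
```

Run:
```python
from h import *
d=snap("wrist","w7");snap("side","side7");s=monitor.observe();print(s["time"],s["tcp_pos"])
a=np.hstack([rect("w7",.449,-.335,.01,.075),rect("w7",.449,-.335,.06,.075)])
b=cv2.resize(np.load("pics/side7.npz")["img"],(400,300));b=np.hstack([b,np.zeros((300,200,3),np.uint8)])
cv2.imwrite("pics/r7.png",np.vstack([a,b]))
```

```text
28.95 [ 0.42882211 -0.33507447  0.25013882]
```

View pics/r7.png

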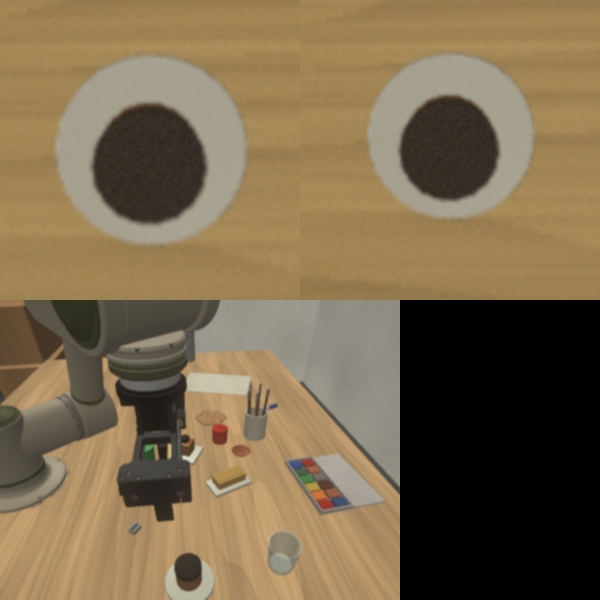

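The jar's top centre is (450,147) and the rest's centre is (151,150) in its own panel, so it is centred within about 2 mm and upright. Glass and pot are where they were.

```bash
python3 -c "
from bench import ticket
print(ticket.sign_off())"
```

```text
the job is handed in; nothing more can be done
None
```

The job is handed in after about 29 s of robot time: jar on the round rest (parked on the cork mat first), bottle on the square and tin lengthwise on the oblong, each upright, released and within about 2 mm of centre by my camera measurements, glass and pot untouched; the sign-off returned no verdict.

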